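# Load the routing template under the leaf spring

### The job

Load the plywood template into the routing jig: with your fingertips press it down hard on its tail, behind the batten, so that the sprung lift plate sinks, and keep it pressed while you slide it in under the header bar and the steel leaf spring until its nose is fully home against the stop block. Do not pick the template up or tip it over, leave the tools and other things around the jig where they are, and let go at the end.

Things in the scene. Friction and masses are not known exactly. Their poses are not given: they have to be found in the camera images.
- jig: Fixed wooden routing jig, 370 x 124 mm: two wooden rails along x, 80 mm apart inside, tops 34 mm above the table. +x is the feed direction, z up. Origin: at table height on the centre line, under the front face of the dark header bar, which crosses the rails from x = 0 to 18 mm, underside 34 mm and top 58 mm (with its screws) above the table. Does not move.
- mouth (a point): Point on the jig's fixed bed (18 mm above the table, from 10 mm before the header onwards) under the header's front face, on the centre line. The opening above it is 16 mm high and 80 mm wide. Axes as the jig.
- lift_plate (a joint): Sprung plate (203 x 76 mm) between the rails, 12 to 215 mm before the header, under the template. In m: 0 = up (its top 28 mm above the table: the template's top, at 40 mm, is 6 mm too high for the opening), 0.009 = down on its hard stop, 1 mm above the bed. The template clears the header from about 0.0065 on. Spring 5 N up, 11 N down; rises when released.
- leaf (a joint): Steel leaf spring, 70 x 30 mm, hinged under the header bar and sloping down in the feed direction; its lowest point is 70 mm past the header's front face and 24 mm above the table when free. In rad: 0 = free, about 0.1 with the template beneath it, on which it then presses with about 5 N.
- stop: Fixed dark wooden stop block, 78 wide x 18 long x 24 mm high, a black round knob on top, on the bed between the rails, 80 to 105 mm past the header's front face (differs between runs). Origin: middle of the lower edge of the face that the template's nose shall meet; axes as the jig.
- template_mid (a point): Centre of the loose plywood template, 180 x 76 x 12 mm, about 0.14 kg. x points to its nose, along the feed direction, z up. Across its top runs a batten 14 thick (along x), 70 wide, 12 high, its middle 33 mm and its tail-side face 40 mm behind the centre. Starts on the lift plate, nose 5 to 30 mm short of the header, 2 mm free play to each rail.
- nose (a point): Middle of the template's front end face (90 mm ahead of its centre, half-way up its 12 mm). Axes as the template. It is home when it touches the stop block's face.
- press_spot (a point): On the template's top face: centre of the bare tail panel (50 x 76 mm) behind the batten, 65 mm behind the template's centre. A fingertip pressing here can push forward against the batten's tail-side face, 25 mm ahead. It is still 50 mm or more before the header when the template is home.
- hammer: Hammer lying loose beside the jig; leave alone. Origin at its underside.
- screwdriver: Screwdriver lying loose beside the jig; leave alone. Origin at its underside.
- glue: Glue bottle, 56 mm diameter x 130 mm high, standing past one end of the jig; leave alone. Origin at the centre of its underside.
- offcut: Dark wood offcut, 90 x 45 x 22 mm, lying beyond the other end of the jig; leave alone. Origin at the centre of its underside.

How it is judged:
By the outcome, as a careful person would: the job done as asked, in the order asked, and still so for the second after the job is handed in, with the robot touching nothing.
It also fails if it takes over 64 s, if anything falls off the work surface, if the arm or the gripper's body presses on something with over 40 N, if the wrist force passes 120 N, or if a joint passes its speed limit or range.

### The arm

A 6-joint arm with a two-finger parallel gripper is mounted at the origin on the work surface. World frame = base frame: x ahead of the robot, y to its left, z up, the work surface at z = 0. Lengths are in m, angles in rad, forces in N, time in s.
With the tool pointing down it reaches from about 0.4 to 0.825 m from the base axis. Payload 7 kg.
Tool frame: the origin (TCP) lies between the finger pads; the fingertips stand 8 mm ahead of it and the grasp point (between the pads) lies 11 mm behind it (arm.finger_overhang is the distance from the TCP to the fingertips, in m); z points along the fingers, y is the line along which they close (so a half turn about z gives the same grasp; the last joint's range is limited). The gripper opens to 88 mm and grips with 3 to 60 N. Pads are 19 mm wide; open, the fingers measure 130 mm over their backs; the gripper's body (78 mm by 193 mm) begins 47 mm behind the grasp point.
Start: joints at [-1.015, 0.359, 0.012, 0, -1.224, -0.288], TCP at [0.179, -0.651, 0.206] pointing down, gripper open.
Joint ranges: [-3.07, 3.07], [-1.43, 2.12], [-1.02, 1.25], [-3.03, 1.67], [-3.05, -0], [-3.03, 3.03]. Speed limits (rad/s): [2.39, 2.39, 3.01, 3.14, 3.14, 3.14].

### API

Orientations are given as [roll, pitch, yaw] about the fixed x, y, z axes, in that order (R = Rz(yaw) Ry(pitch) Rx(roll)).
In Python, from station import arm gives the robot as it stands.
- The arm moves only by the tool move_arm, never from a script. Its argument "rows" is text: rows parted by semicolons, each of 7 numbers parted by spaces: the turn, a rotation vector about the tool's x, y, z in degrees, then the shift along the tool's x, y, z in m, then the finger opening in m, from 0 to 0.0876. A call has 1 to 8 rows; each row shifts and turns the commanded pose from where the row before left it, along the tool's axes as they then stand; what a row does not reach is not made up. A row lasts 1/8 s, in which the tool goes at most 62.5 mm and 10.7 degrees, less where a joint would pass 70% of its speed; a pose out of reach is approached as far as the arm can. A call is refused whole if a number of a shift passes 0.0625 or a number of a turn 10.7, either way. A call with a gripper value outside its range is refused whole. The fingers move at their own pace and stop on an object; "squeeze" is the grip in N (left out, the last holds). Time passes only in rows, so rows that do not move let the fingers close. It gives the time, the measured TCP pose, the force, the opening and the grip force at its end, in the units of the state.
- arm.get_state(): the state, without advancing time (a new reading comes with each control period).
- arm.grab_frame(name): name is "side" or "top" or "wrist"; returns (picture, depth): 480x640x3 uint8, blue, green, red; 480x640 float32, m along the optical axis (not along the pixel's ray), 0 where there is no reading.
- arm.camera_model(name): a dict with "mtx" (3x3 intrinsics, pixels), "camera_from_world" (4x4, takes a point from world to camera coordinates); the wrist camera has in their place "mount" (4x4, takes a point from camera to tool coordinates, whose origin is the TCP and whose axes are the flange's). Camera axes: x right, y down, z forward; pixel columns grow to the right and rows downward; lengths in m; the calibration is good to about 2 mm. A picture is of the moment at which its call begins: read the wrist's pose just before it. camera_model takes no time and is no camera call.
- arm.job_done(): hands the job in; it is judged then, once.
The state is a dict: "t": time; "q": joint angles; "qd": joint speeds; "joint_efforts": joint torques, N m; "eef_pos": TCP position; "ee_rot": TCP orientation; "force": force on the tool from outside, world axes, zero at the start; "moment": the same for the moment, N m; "width": finger opening in m; "gripper_force": force on a finger pad.
Only numpy, scipy, OpenCV 4.12 (cv2) and the standard library are available. Lean on these libraries where they do the work, as an engineer would, in place of code of your own. Each camera call takes 0.05 s, during which the arm holds its last target. There are 200 camera calls.

## Working session

There is one attempt and no reset: what is moved stays moved. The work goes in short steps, Python scripts to look and compute and a tool call to move; the robot and the scene stay as the last step left them, time stands still between calls to the robot, and variables do not carry over. Pictures are saved under pics/ and viewed, at most 10 in all, crops included, and the job is handed in when it is done.

Besides the shell and the picture viewer there is one more tool, called after ">>>" by a JSON object that holds its "fn" and its "kwargs". move_arm: Moves the arm, as the interface text tells. Its arguments: {"type":"object","properties":{"rows":{"type":"string"},"squeeze":{"type":"number"}},"required":["rows"]}

```bash
mkdir -p pics; ls; python3 - <<'E'
from station import arm
import cv2,numpy as np
print(arm.get_state())
for n in("top","side"):
    p,d=arm.grab_frame(n);cv2.imwrite(f"pics/{n}0.png",p);np.save(f"pics/{n}0.npy",d)
    m=arm.camera_model(n);print(n,m)
print(arm.camera_model("wrist"))
E
```

```text
pics
{'t': 0.0, 'q': array([-1.01490331e+00,  3.59378636e-01,  1.10575458e-02, -3.34099209e-04,
       -1.22408304e+00, -2.88072754e-01]), 'qd': array([-0.00109481, -0.00159082,  0.00039876, -0.00091907, -0.00013439,
       -0.00144458]), 'joint_efforts': array([-2.29553414e-03, -5.82726073e+01,  2.93044996e+01,  6.99730843e+00,
        6.79521851e-03, -1.35986215e-04]), 'eef_pos': array([ 0.17843753, -0.65045196,  0.20503036]), 'ee_rot': array([ 3.13996187e+00, -1.55693431e-04, -2.87388605e+00]), 'force': array([ 0.02042372, -0.98987446, -0.37562948]), 'moment': array([-0.01561211,  0.02487649, -0.00107686]), 'gripper_force': 0.0, 'width': 0.08753829697065957}
top {'mtx': array([[546.43573505,   0.        , 321.17101776],
       [  0.        , 546.43573505, 231.94848098],
       [  0.        ,   0.        ,   1.        ]]), 'camera_from_world': array([[ 4.30126214e-04, -9.99999716e-01,  6.18412737e-04,
         4.11985113e-02],
       [-9.85032844e-01, -5.30281889e-04, -1.72365936e-01,
         6.10671355e-01],
       [ 1.72366215e-01, -5.35017749e-04, -9.85032792e-01,
         1.14
[... 348 characters left out ...]
,
       [-0.48358902,  0.43294404, -0.76072408,  0.30578786],
       [ 0.54889935, -0.52697856, -0.64884752,  0.79069971],
       [ 0.        ,  0.        ,  0.        ,  1.        ]])}
{'mtx': array([[355.87909544,   0.        , 316.9370453 ],
       [  0.        , 355.87909544, 243.48935122],
       [  0.        ,   0.        ,   1.        ]]), 'mount': array([[-2.55516545e-04, -9.64892624e-01, -2.62644547e-01,
         7.06619810e-02],
       [ 9.99999926e-01, -3.22130012e-04,  2.10567276e-04,
         2.52164557e-04],
       [-2.87780503e-04, -2.62644474e-01,  9.64892635e-01,
        -1.78242161e-01],
       [ 0.00000000e+00,  0.00000000e+00,  0.00000000e+00,
         1.00000000e+00]])}
```

View pics/top0.png

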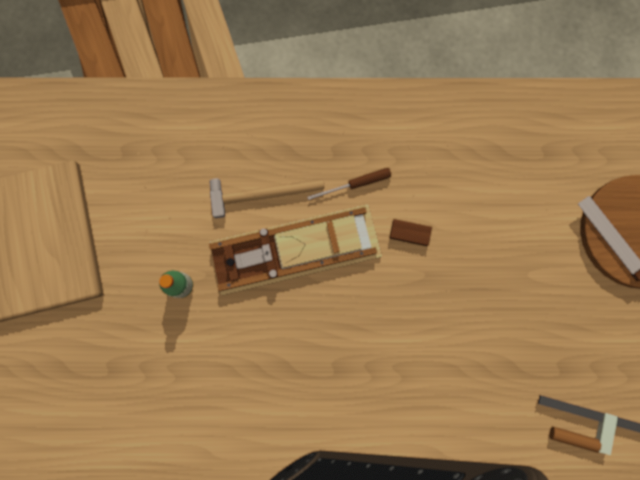

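View pics/side0.png

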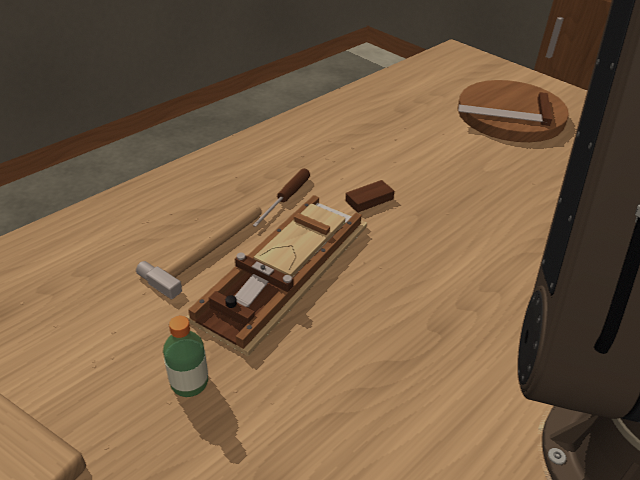

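The top view shows the jig from (211,245) to (378,235) with its feed direction towards image left. The header screws are at (264,232) and (273,273), the batten is near (335,238), and the tail end near (362,232). In the side view the stop's knob is at (231,301). Next I'll crop in for accuracy.

```bash
python3 - <<'E'
import cv2
p=cv2.imread("pics/top0.png")[190:310,200:400]
q=cv2.resize(p,None,fx=4,fy=4,interpolation=cv2.INTER_CUBIC);cv2.imwrite("pics/topc.png",q)
p=cv2.imread("pics/side0.png")[190:350,180:380]
cv2.imwrite("pics/sidec.png",cv2.resize(p,None,fx=3.75,fy=3.75,interpolation=cv2.INTER_CUBIC))
E
```

```text
(no output)
```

View pics/topc.png

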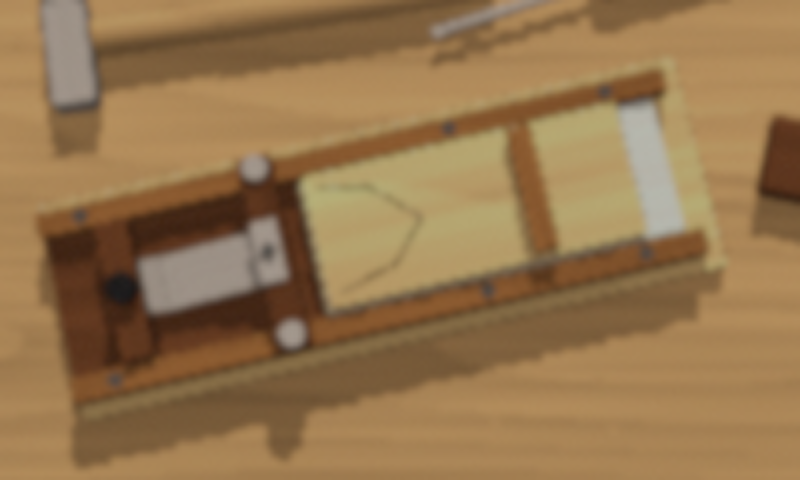

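View pics/sidec.png

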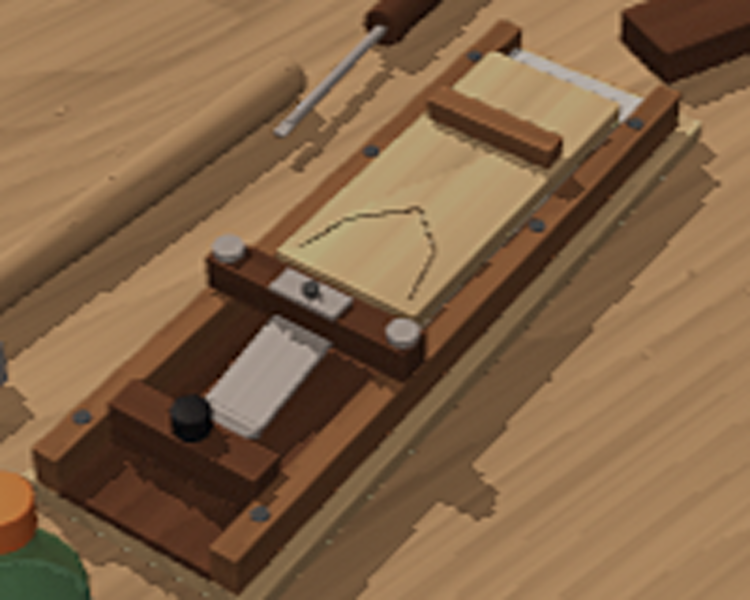

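Top crop: template nose corners are at (301,181) and (326,311), tail corners at (620,105) and (645,238). The batten's tail edge runs (527,122)-(553,250), the screws are at (254,168) and (291,333), and the stop face runs (128,222)-(152,350). The side crop confirms the layout: nose just short of the header, tail free.

```bash
cat > h.py <<'E'
import numpy as np,cv2
from station import arm
def ray(name,uv,z,T=None):
    m=arm.camera_model(name);K=m["mtx"];C=np.linalg.inv(m["camera_from_world"]) if T is None else T
    d=C[:3,:3]@np.linalg.inv(K)@[uv[0],uv[1],1.];o=C[:3,3]
    return o+d*(z-o[2])/d[2]
E
python3 - <<'E'
from h import *
P=lambda u,v,z:ray("top",(200+u/4-.375,190+v/4-.375),z)
S=lambda u,v,z:ray("side",(180+u/3.75-.37,190+v/3.75-.37),z)
a,b,c,d=P(37,215,.034),P(660,72,.034),P(75,382,.034),P(705,240,.034)
f=(a-b)+(c-d);yaw=np.arctan2(f[1],f[0]);print("yaw",yaw,np.degrees(yaw),np.linalg.norm(a-b),np.linalg.norm(c-d),np.linalg.norm(a-c))
e=np.array([np.cos(yaw),np.sin(yaw),0]);n=np.array([-e[1],e[0],0])
h=(P(254,168,.058)+P(291,333,.058))/2
hs=(S(230,246,.058)+S(402,330,.058))/2
O=h-9e-3*e;print("header mid top",h,"side",hs)
def J(s,q):print(s,q.round(4),"jig",(1e3*(q-O)@np.c_[e,n]).round(1))
for s,q in dict(n1=P(301,181,.04),n2=P(326,311,.04),t1=P(620,105,.04),t2=P(645,238,.04),b1=P(527,122,.052),b2=P(553,250,.052),s1=P(128,222,.042),s2=P(152,350,.042),
 hs=hs,Sn1=S(278,250,.04),Sb1=S(432,90,.052),Sb2=S(560,150,.052),St1=S(495,52,.04),St2=S(617,105,.04),ra=a,rb=b,rc=c,rd=d,Sstop1=S(128,380,.042),Sstop2=S(280,458,.042)).items():J(s,q)
E
```

```text
yaw 1.7977436084402554 103.00312141024587 0.35599109232263604 0.35493432912256784 0.09552231601777597
header mid top [0.5653345  0.15735245 0.058     ] side [0.56428833 0.15928367 0.058     ]
n1 [0.6063 0.1439 0.04  ] jig [-13.3 -36.9]
n2 [0.5341 0.1292 0.04  ] jig [-11.4  36.8]
t1 [ 0.6493 -0.033   0.04  ] jig [-195.4  -39. ]
t2 [ 0.5746 -0.046   0.04  ] jig [-191.2   36.8]
b1 [0.6373 0.019  0.052 ] jig [-141.9  -39. ]
b2 [0.5662 0.0051 0.052 ] jig [-139.6   33.4]
s1 [0.583  0.2387 0.042 ] jig [ 84.3 -35.5]
s2 [0.5125 0.2236 0.042 ] jig [85.4 36.6]
hs [0.5643 0.1593 0.058 ] jig [11.1  0.6]
Sn1 [0.6085 0.1443 0.04  ] jig [-13.5 -39.2]
Sb1 [0.6365 0.0251 0.052 ] jig [-135.9  -39.6]
Sb2 [0.5634 0.0104 0.052 ] jig [-133.7   34.9]
St1 [ 0.649  -0.0289  0.04  ] jig [-191.3  -39.6]
St2 [ 0.5787 -0.0445  0.04  ] jig [-190.7   32.4]
ra [0.5881 0.2906 0.034 ] jig [133.7 -52.2]
rb [ 0.6694 -0.056   0.034 ] jig [-222.3  -53.4]
rc [0.4957 0.2665 0.034 ] jig [131.   43.3]
rd [ 0.5743 -0.0797  0.034 ] jig [-224.    44.6]
Sstop1 [0.5866 0.2437 0.042 ] jig [ 88.4 -40.1]
Sstop2 [0.5096 0.2239 0.042 ] jig [86.4 39.4]
```

>>> {"fn": "move_arm", "kwargs": {"rows": "0 0 -10 0 0 0 0;0 0 -10 0 0 0 0;0 0 -10 0 0 0 0;0 0 -10 0 0 0 0;0 0 -10 0 0 0 0;0 0 -10 0 0 0 0;0 0 -10 0 0 0 0;0 0 -10 0 0 0 0", "squeeze": 10}}

```text
t: 1.1
eef_pos: [0.1785, -0.6506, 0.2054]
ee_rot: [3.141, 0.001, -1.472]
force: [0.5, -0.2, 0.0]
width: 0.0131
gripper_force: 0.0
```

>>> {"fn": "move_arm", "kwargs": {"rows": "0 0 -7.9 0 0 0 0;0 0 0 -0.038 -0.04 0 0;0 0 0 -0.038 -0.04 0 0;0 0 0 -0.038 -0.04 0 0;0 0 0 -0.038 -0.04 0 0;0 0 0 -0.038 -0.04 0 0;0 0 0 -0.038 -0.04 0 0;0 0 0 -0.038 -0.04 0 0"}}

```text
t: 2.1
eef_pos: [0.3908, -0.3262, 0.2059]
ee_rot: [3.142, 0.0, -1.34]
force: [1.1, -0.7, 0.3]
width: 0.0002
gripper_force: 0.0
```

>>> {"fn": "move_arm", "kwargs": {"rows": "0 0 0 -0.038 -0.04 0 0;0 0 0 -0.038 -0.04 0 0;0 0 0 -0.038 -0.04 0 0;0 0 0 -0.038 -0.04 0 0;0 0 0 -0.038 -0.04 0 0;0 0 0 -0.038 -0.04 0 0;0 0 0 0 0 0 0;0 0 0 0 0 0 0"}}

```text
t: 3.1
eef_pos: [0.5711, -0.0508, 0.2054]
ee_rot: [3.14, 0.0, -1.339]
force: [0.1, 0.2, -0.3]
width: 0.0002
gripper_force: 0.0
```

```bash
python3 - <<'E'
from h import *
s=arm.get_state();print(s["eef_pos"],s["ee_rot"],s["force"],s["width"],s["q"])
p,d=arm.grab_frame("wrist");cv2.imwrite("pics/w1.png",p);np.save("pics/w1.npy",d)
E
```

```text
[ 0.57109258 -0.05079517  0.20535056] [ 3.14021127e+00  1.35039129e-04 -1.33893343e+00] [ 0.05270064  0.19094532 -0.31293371] 0.00024686951850900096 [ 2.52272300e-01  1.93801498e-01 -2.16950838e-01 -1.77902204e-04
 -1.16142234e+00 -2.03383912e-02]
```

View pics/w1.png

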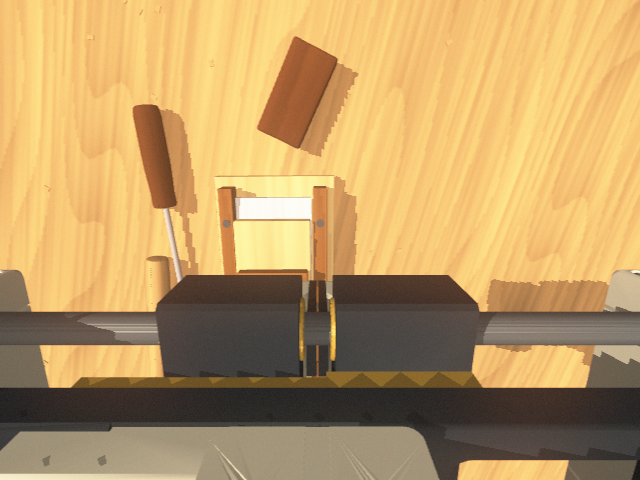

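The wrist view shows the template tail edge at row 219, columns 236–311. The batten's tail edge is at about row 270, and the jig edges run vertically, so yaw is right.

```bash
python3 - <<'E'
from h import *
from scipy.spatial.transform import Rotation as R
p=np.array([.57109,-.0508,.20535]);T=np.eye(4);T[:3,:3]=R.from_euler("xyz",[3.1402,.0001,-1.3389]).as_matrix();T[:3,3]=p
C=T@arm.camera_model("wrist")["mount"]
for s,uv,z in [("t1",(235,219.5),.04),("t2",(311,219.5),.04),("b1",(237,270),.052),("b2",(307,269),.052),("ro1",(219,188),.034),("ro2",(327,187),.034)]:
    w=ray("wrist",uv,z,C);print(s,w.round(4),"tool",(T[:3,:3].T@(w-p)).round(4))
d=np.load("pics/w1.npy");print(d[240,270],d[207,270],d[100,400],d[320,250],d[230,228])
E
```

```text
t1 [ 0.6493 -0.0335  0.04  ] tool [ 0.0011 -0.0804  0.1652]
t2 [ 0.5767 -0.0506  0.04  ] tool [ 0.0011 -0.0057  0.1653]
b1 [0.6366 0.0131 0.052 ] tool [-0.0471 -0.0787  0.1532]
b2 [ 0.5697 -0.0037  0.052 ] tool [-0.0461 -0.0097  0.1533]
ro1 [ 0.671  -0.0593  0.034 ] tool [ 0.0312 -0.0955  0.1712]
ro2 [ 0.5686 -0.0844  0.034 ] tool [0.0322 0.01   0.1714]
0.3551141 0.35847914 0.3575447 0.075036235 0.35869506
```

>>> {"fn": "move_arm", "kwargs": {"rows": "0 0 0 -0.0165 -0.022 0 0;0 0 0 -0.0165 -0.0215 0 0;0 0 0 0 0 0.05 0;0 0 0 0 0 0.05 0;0 0 0 0 0 0.03 0;0 0 0 0 0 0.01 0;0 0 0 0 0 0 0;0 0 0 0 0 0 0"}}

```text
t: 4.15
eef_pos: [0.6076, -0.0085, 0.0675]
ee_rot: [-3.139, -0.0, -1.339]
force: [-0.3, -0.2, 0.8]
width: 0.0007
gripper_force: 0.0
```

```bash
python3 - <<'E'
from h import *
s=arm.get_state();print(s["eef_pos"],s["ee_rot"],s["force"])
p,d=arm.grab_frame("side")
w,dw=arm.grab_frame("wrist")
a=cv2.resize(p[170:350,200:400],(400,360),interpolation=cv2.INTER_CUBIC)
b=cv2.resize(w[:,:],(400,300));b=cv2.copyMakeBorder(b,0,60,0,0,0)
cv2.imwrite("pics/s2.png",np.hstack([a,b]))
E
```

```text
[ 0.60762488 -0.00853625  0.06750648] [-3.13914083e+00 -1.55910905e-04 -1.33936711e+00] [-0.27108113 -0.22746043  0.78088466]
```

View pics/s2.png

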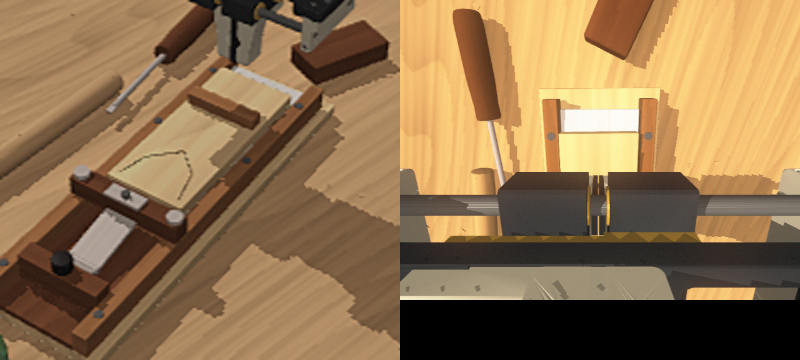

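The side crop shows the gripper behind the batten, but I can't tell where the fingertips are. I'll check with the depth data and a larger crop.

```bash
python3 - <<'E'
from h import *
from scipy.spatial.transform import Rotation as R
s=arm.get_state();p,d=arm.grab_frame("side");m=arm.camera_model("side")
print(s["eef_pos"])
C=np.linalg.inv(m["camera_from_world"]);v,u=np.mgrid[:480,:640]
c=np.stack([(u-m["mtx"][0,2])/m["mtx"][0,0]*d,(v-m["mtx"][1,2])/m["mtx"][1,1]*d,d],-1)
w=c@C[:3,:3].T+C[:3,3]
t=(w-s["eef_pos"])@R.from_euler("xyz",s["ee_rot"]).as_matrix()
near=(d>0)&(abs(t[...,0])<.08)&(abs(t[...,1])<.12)&(w[...,2]>.062)
for lo in np.arange(-.14,.03,.01):
    k=near&(t[...,2]>=lo)&(t[...,2]<lo+.01)
    if k.sum():print(round(lo,3),k.sum(),t[k].min(0).round(3)[:2],t[k].max(0).round(3)[:2])
cv2.imwrite("pics/s3.png",cv2.resize(p[90:230,260:420],None,fx=4,fy=4,interpolation=cv2.INTER_CUBIC))
E
```

```text
[ 0.60735878 -0.00860996  0.06746461]
-0.14 354 [-0.043 -0.093] [0.034 0.093]
-0.13 1678 [-0.043 -0.098] [0.038 0.096]
-0.12 488 [-0.043 -0.096] [0.038 0.095]
-0.11 736 [-0.044 -0.09 ] [0.036 0.093]
-0.1 462 [-0.042 -0.09 ] [0.037 0.088]
-0.09 113 [-0.042 -0.089] [0.033 0.088]
-0.08 8 [-0.014 -0.02 ] [0.011 0.031]
-0.07 88 [-0.017 -0.02 ] [0.007 0.021]
-0.06 107 [-0.016 -0.021] [0.007 0.019]
-0.05 97 [-0.015 -0.018] [0.009 0.016]
-0.04 104 [-0.014 -0.018] [0.01  0.016]
-0.03 74 [-0.015 -0.02 ] [0.011 0.015]
-0.02 1 [-0.009  0.008] [-0.009  0.008]
```

View pics/s3.png

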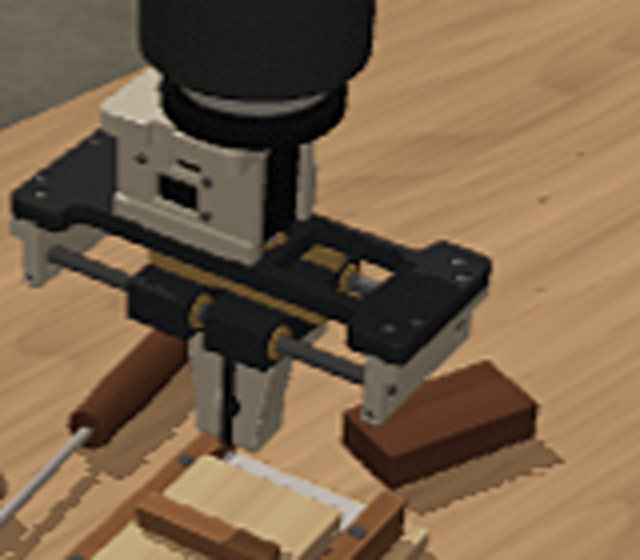

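Side depth puts the fingertips about 27 mm higher than the stated TCP does. I'll settle which is right before pressing.

```bash
python3 - <<'E'
from h import *
from scipy.spatial.transform import Rotation as R
s=arm.get_state();print(s["eef_pos"])
T=np.eye(4);T[:3,:3]=R.from_euler("xyz",s["ee_rot"]).as_matrix();T[:3,3]=s["eef_pos"]
for n in("wrist","side","top"):
    p,d=arm.grab_frame(n);m=arm.camera_model(n)
    C=T@m["mount"] if n=="wrist" else np.linalg.inv(m["camera_from_world"])
    v,u=np.mgrid[:480,:640];c=np.stack([(u-m["mtx"][0,2])/m["mtx"][0,0]*d,(v-m["mtx"][1,2])/m["mtx"][1,1]*d,d],-1)
    w=c@C[:3,:3].T+C[:3,3];t=(w-T[:3,3])@T[:3,:3]
    if n=="wrist":
        for q in[(250,317),(240,317),(260,290),(40,320),(300,317),(283,317),(290,312)]:print(q,w[q].round(4),t[q].round(4))
    if n=="side":
        for q in[(300,450),(250,290),(220,308),(202,318),(198,318),(195,325),(190,322)]:print(q,w[q].round(4),t[q].round(4))
    if n=="top":
        for q in[(400,300),(245,300),(300,450)]:print(q,w[q].round(4))
E
```

```text
[ 0.60715349 -0.00867377  0.06730402]
(250, 317) [ 0.6095 -0.0187  0.0401] [0.0103 0.     0.0272]
(240, 317) [ 0.611  -0.0248  0.04  ] [0.0165 0.     0.0273]
(260, 290) [ 0.624  -0.0089  0.0402] [ 0.004  -0.0163  0.0272]
(40, 320) [ 0.635  -0.1342  0.0208] [0.1286 0.0018 0.0464]
(300, 317) [0.603  0.009  0.0492] [-0.0182  0.      0.0182]
(283, 317) [0.6046 0.0021 0.0396] [-0.0111  0.      0.0277]
(290, 312) [ 0.6115 -0.0178  0.1008] [ 0.0099 -0.0022 -0.0335]
(300, 450) [ 0.3416 -0.058  -0.0007] [-0.0128  0.2699  0.0674]
(250, 290) [0.5799 0.0875 0.0393] [-0.0999  0.0045  0.028 ]
(220, 308) [0.6077 0.0194 0.0516] [-0.0272 -0.007   0.0157]
(202, 318) [ 0.6616 -0.0585  0.0211] [ 0.0609 -0.0414  0.0463]
(198, 318) [0.6009 0.003  0.0967] [-0.0129  0.0034 -0.0294]
(195, 325) [ 0.5913 -0.0043  0.105 ] [-0.0079  0.0144 -0.0377]
(190, 322) [ 0.5966 -0.0017  0.1141] [-0.0092  0.0086 -0.0468]
(400, 300) [0.3376 0.0616 0.7027]
(245, 300) [0.584  0.0883 0.0377]
(300, 450) [ 0.4653 -0.2477 -0.0016]
```

```bash
python3 -c "
from station import arm
print(arm.finger_overhang)"
```

```text
0.008
```

>>> {"fn": "move_arm", "kwargs": {"rows": "0 0 0 0.004 0 0 0;0 0 0 0 0 0.007 0;0 0 0 0 0 0.007 0;0 0 0 0 0 0 0;0 0 0 0 0 0 0"}}

```text
t: 5.08
eef_pos: [0.6073, -0.0127, 0.0518]
ee_rot: [3.141, -0.0, -1.34]
force: [0.8, -0.1, 0.2]
width: 0.0006
gripper_force: 0.0
```

>>> {"fn": "move_arm", "kwargs": {"rows": "0 0 0 0 0 0.003 0;0 0 0 0 0 0.003 0;0 0 0 0 0 0 0"}}

```text
t: 5.45
eef_pos: [0.607, -0.0128, 0.0456]
ee_rot: [3.141, 0.0, -1.34]
force: [-0.8, -1.2, -0.6]
width: 0.0002
gripper_force: 0.0
```

>>> {"fn": "move_arm", "kwargs": {"rows": "0 0 0 0 0 0.003 0;0 0 0 0 0 0.003 0;0 0 0 0 0 0 0"}}

```text
t: 5.82
eef_pos: [0.607, -0.0128, 0.0396]
ee_rot: [3.141, 0.0, -1.34]
force: [-0.3, 0.1, 0.1]
width: 0.0005
gripper_force: 0.0
```

No contact at nominal tip height 0.032 m, which agrees with the cameras. The real tips sit higher than stated, so I'll keep going down by force.

>>> {"fn": "move_arm", "kwargs": {"rows": "0 0 0 0 0 0.004 0;0 0 0 0 0 0.004 0;0 0 0 0 0 0.004 0;0 0 0 0 0 0 0"}}

```text
t: 6.32
eef_pos: [0.607, -0.0128, 0.0275]
ee_rot: [3.141, -0.0, -1.34]
force: [-0.7, -0.8, 1.2]
width: 0.0005
gripper_force: 0.0
```

```bash
python3 - <<'E'
from h import *
from scipy.spatial.transform import Rotation as R
s=arm.get_state();p,d=arm.grab_frame("side");m=arm.camera_model("side")
print(s["eef_pos"],s["force"])
C=np.linalg.inv(m["camera_from_world"]);v,u=np.mgrid[:480,:640]
c=np.stack([(u-m["mtx"][0,2])/m["mtx"][0,0]*d,(v-m["mtx"][1,2])/m["mtx"][1,1]*d,d],-1)
w=c@C[:3,:3].T+C[:3,3];t=(w-s["eef_pos"])@R.from_euler("xyz",s["ee_rot"]).as_matrix()
k=(d>0)&(abs(t[...,0])<.03)&(abs(t[...,1])<.025)
for r in range(198,225,2):
    for c0 in (313,320):print(r,c0,w[r,c0].round(4),t[r,c0].round(4),end=' | ')
    print()
cv2.imwrite("pics/s4.png",cv2.resize(p[130:280,260:420],None,fx=4,fy=4,interpolation=cv2.INTER_CUBIC))
E
```

```text
[ 0.60696057 -0.01284865  0.02746194] [-0.66439885 -0.82705587  1.24605844]
198 313 [0.6141 0.0022 0.0887] [-0.0131 -0.0104 -0.0613] | 198 320 [0.58   0.0192 0.1168] [-0.0373  0.0189 -0.0893] | 
200 313 [0.6134 0.0028 0.0849] [-0.0137 -0.0098 -0.0575] | 200 320 [ 0.602  -0.0033  0.0884] [-0.0105  0.0027 -0.061 ] | 
202 313 [0.6142 0.0018 0.0795] [-0.0126 -0.0104 -0.0521] | 202 320 [ 0.6011 -0.0026  0.0848] [-0.0113  0.0034 -0.0574] | 
204 313 [ 6.16e-01 -1.00e-04  7.30e-02] [-0.0104 -0.0117 -0.0455] | 204 320 [ 0.6002 -0.0019  0.0812] [-0.0122  0.0041 -0.0537] | 
206 313 [0.6148 0.001  0.0697] [-0.0117 -0.0107 -0.0422] | 206 320 [ 0.6003 -0.0022  0.0765] [-0.0119  0.0041 -0.049 ] | 
208 313 [0.6126 0.003  0.0675] [-0.0141 -0.0091 -0.04  ] | 208 320 [ 0.6039 -0.0061  0.0678] [-0.0073  0.0015 -0.0404] | 
210 313 [6.15e-01 4.00e-04 6.01e-02] [-0.0111 -0.0109 -0.0326] | 210 320 [ 5.979e-01 -1.000e-04  7.000e-02] [-0.0145  0.006  -0.0425] | 
212 313 [0.6135 0.0018 0.0571] [-0.0127 -0.0097 -0.0297] | 212 320 [ 0.5988 -0.0013  0.0643] [-0.0131  0.0053 -0.0368] | 
214 313 [0.6142 0.0009 0.0516] [-0.0118 -0.0101 -0.0242] | 214 320 [ 0.5995 -0.0023  0.0587] [-0.012   0.0048 -0.0312] | 
216 313 [ 0.6217 -0.0067  0.0382] [-0.0026 -0.0158 -0.0108] | 216 320 [ 0.5985 -0.0015  0.0551] [-0.013   0.0056 -0.0276] | 
218 313 [ 0.6164 -0.0016  0.0395] [-0.0088 -0.0118 -0.012 ] | 218 320 [ 0.6082 -0.0115  0.0391] [-0.001  -0.0015 -0.0116] | 
220 313 [0.6018 0.0127 0.0516] [-0.0261 -0.0008 -0.0241] | 220 320 [ 0.6046 -0.008   0.0385] [-0.0052  0.0012 -0.011 ] | 
222 313 [0.5993 0.015  0.0498] [-0.0289  0.0011 -0.0223] | 222 320 [0.59   0.0066 0.0508] [-0.0228  0.0121 -0.0234] | 
224 313 [0.5952 0.0188 0.0497] [-0.0335  0.0042 -0.0223] | 224 320 [0.5864 0.01   0.0503] [-0.027   0.0148 -0.0229] |
```

View pics/s4.png

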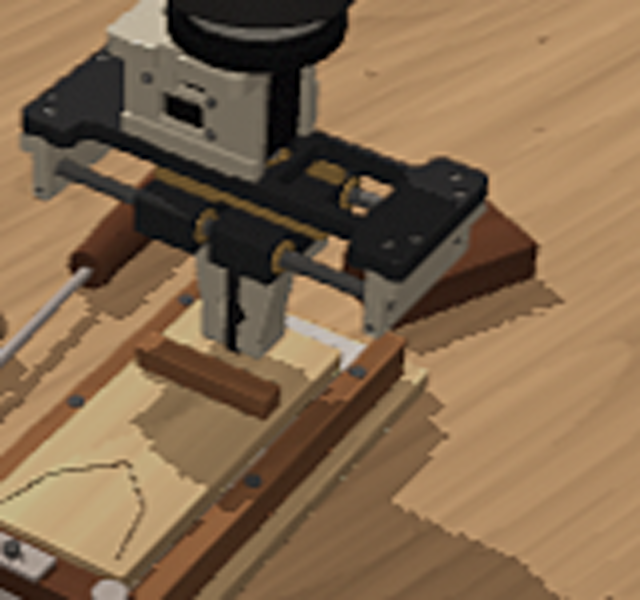

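The fingertips are centred behind the batten, about 11 mm above the tail panel.

>>> {"fn": "move_arm", "kwargs": {"rows": "0 0 0 0 0 0.004 0;0 0 0 0 0 0.004 0;0 0 0 0 0 0.002 0;0 0 0 0 0 0 0"}}

```text
t: 6.88
eef_pos: [0.6073, -0.0127, 0.0181]
ee_rot: [-3.142, -0.0, -1.34]
force: [-1.7, 0.5, 4.5]
width: 0.0009
gripper_force: 1.9
```

>>> {"fn": "move_arm", "kwargs": {"rows": "0 0 0 0 0 0.002 0;0 0 0 0 0 0.002 0;0 0 0 0 0 0 0"}}

```text
t: 7.25
eef_pos: [0.6074, -0.0127, 0.0142]
ee_rot: [-3.141, -0.0, -1.34]
force: [-1.3, 0.2, 8.0]
width: 0.0004
gripper_force: 3.2
```

>>> {"fn": "move_arm", "kwargs": {"rows": "0 0 0 0 0 0.002 0;0 0 0 0 0 0.002 0;0 0 0 0 0 0.001 0;0 0 0 0 0 0 0"}}

```text
t: 7.75
eef_pos: [0.6074, -0.0128, 0.0105]
ee_rot: [-3.141, -0.0, -1.339]
force: [-6.3, 0.7, 16.9]
width: 0.0001
gripper_force: 8.4
```

>>> {"fn": "move_arm", "kwargs": {"rows": "0 0 0 0 0 0.001 0;0 0 0 0 0 0 0;0 0 0 0 0 0 0"}}

```text
t: 8.12
eef_pos: [0.6075, -0.0127, 0.0104]
ee_rot: [-3.14, -0.0, -1.339]
force: [-9.4, 1.3, 23.8]
width: 0.0003
gripper_force: 12.0
```

>>> {"fn": "move_arm", "kwargs": {"rows": "0 0 0 0 0.001 0 0;0 0 0 -0.003 0 0 0;0 0 0 -0.003 0 0 0;0 0 0 -0.003 0 0 0;0 0 0 -0.003 0 0 0;0 0 0 0 0 0 0"}}

```text
t: 8.88
eef_pos: [0.606, -0.0024, 0.0106]
ee_rot: [-3.137, -0.002, -1.338]
force: [0.0, -7.4, 17.4]
width: 0.0006
gripper_force: 8.6
```

```bash
cat > look.py <<'E'
from h import *
s=arm.get_state();print(s["t"],s["eef_pos"],s["force"])
O=np.array([.5674,.1486,0]);a=np.radians(103.2);e=np.array([np.cos(a),np.sin(a),0]);n=np.array([-e[1],e[0],0])
p,d=arm.grab_frame("side");m=arm.camera_model("side");K=m["mtx"];C=np.linalg.inv(m["camera_from_world"])
v,u=np.mgrid[:480,:640];c=np.stack([(u-K[0,2])/K[0,0]*d,(v-K[1,2])/K[1,1]*d,d],-1)
w=c@C[:3,:3].T+C[:3,3];x=(w-O)@e;y=(w-O)@n;z=w[...,2]
# height profile along jig, strip off the fingers
for x0 in np.arange(-.15,.12,.01):
    k=(x>=x0)&(x<x0+.01)&(y>.008)&(y<.032)&(z<.08)
    print(int(round(x0*1e3)),k.sum(),(np.percentile(z[k],[10,50,90])*1e3).round(1) if k.sum() else '')
cv2.imwrite("pics/l%d.png"%(s["t"]*100),cv2.resize(p[150:350,170:400],None,fx=3,fy=3,interpolation=cv2.INTER_CUBIC))
E
python3 look.py
```

```text
8.875 [ 0.60599124 -0.00240863  0.01056594] [ 0.02976689 -7.35923159 17.40703878]
-150 104 [29.6 48.9 72.1]
-140 30 [27.3 40.6 43. ]
-130 85 [29.7 39.9 42.7]
-120 82 [28.8 31.5 40.6]
-110 48 [28.3 29.9 31.5]
-100 54 [28.5 29.9 32. ]
-90 51 [28.2 30.2 31.6]
-80 57 [28.6 30.  31.6]
-70 54 [28.5 30.1 31.4]
-60 58 [28.2 30.  31.8]
-50 59 [28.5 30.  32. ]
-40 49 [28.6 30.2 31.8]
-30 66 [29.  30.3 32.2]
-20 17 [29.8 30.8 32.6]
-10 1 [49.2 49.2 49.2]
0 89 [16.1 50.5 53.1]
10 205 [16.7 42.6 52.9]
20 78 [16.2 18.  36.1]
30 78 [16.1 17.9 33.4]
40 84 [15.4 18.  32.4]
50 85 [16.3 18.  31. ]
60 76 [15.8 17.7 29.6]
70 17 [22.6 28.9 30.8]
80 37 [39.  40.7 42.6]
90 78 [39.6 41.2 42.6]
100 196 [16.7 26.8 41. ]
110 76 [15.3 17.  18.5]
```

The template top is level at about 30–31 mm, under the 34 mm opening. Sliding in now.

>>> {"fn": "move_arm", "kwargs": {"rows": "0 0 0 -0.003 0 0.0005 0;0 0 0 -0.003 0 0 0;0 0 0 -0.003 0 0 0;0 0 0 -0.003 0 0 0;0 0 0 -0.003 0 0 0;0 0 0 -0.003 0 0 0;0 0 0 -0.003 0 0 0;0 0 0 0 0 0 0"}}

```text
t: 9.93
eef_pos: [0.6012, 0.0174, 0.0105]
ee_rot: [-3.138, -0.003, -1.338]
force: [-1.8, -10.3, 21.3]
width: 0.0007
gripper_force: 10.7
```

>>> {"fn": "move_arm", "kwargs": {"rows": "0 0 0 -0.003 0 0 0;0 0 0 -0.003 0 0 0;0 0 0 -0.003 0 0 0;0 0 0 -0.003 0 0 0;0 0 0 -0.003 0 0 0;0 0 0 -0.003 0 0 0;0 0 0 0 0 0 0"}}

```text
t: 10.8
eef_pos: [0.597, 0.0349, 0.0106]
ee_rot: [-3.138, -0.003, -1.338]
force: [-1.2, -11.7, 22.4]
width: 0.0005
gripper_force: 11.0
```

```bash
python3 look.py
```

```text
10.8 [0.59699958 0.03494504 0.01055969] [ -1.20382693 -11.67952632  22.35976338]
-150 21 [27.5 29.1 30.8]
-140 50 [28.4 30.  31.3]
-130 78 [28.7 31.2 57.1]
-120 96 [28.7 33.2 69.3]
-110 99 [29.7 48.5 71.4]
-100 36 [30.  40.3 43.2]
-90 119 [29.9 39.3 43. ]
-80 61 [28.6 30.1 31.8]
-70 55 [27.5 30.1 31.4]
-60 54 [28.4 29.8 31.5]
-50 65 [28.1 30.2 31.7]
-40 56 [27.9 30.3 31.4]
-30 59 [28.4 30.1 31.1]
-20 15 [29.3 30.4 32.5]
-10 0 
0 61 [49.6 51.1 53.8]
10 182 [29.9 44.5 53.2]
20 77 [28.5 30.4 36.2]
30 132 [16.7 24.8 33.5]
40 77 [16.1 17.8 32. ]
50 85 [15.6 17.7 29.9]
60 72 [16.2 17.6 28.5]
70 19 [18.1 27.3 30.4]
80 38 [39.5 41.1 42.4]
90 75 [39.6 41.4 42.8]
100 196 [16.4 25.8 40.3]
110 67 [15.6 17.2 18.9]
```

>>> {"fn": "move_arm", "kwargs": {"rows": "0 0 0 -0.003 0 0 0;0 0 0 -0.003 0 0 0;0 0 0 -0.003 0 0 0;0 0 0 -0.003 0 0 0;0 0 0 -0.003 0 0 0;0 0 0 -0.003 0 0 0;0 0 0 -0.003 0 0 0;0 0 0 0 0 0 0"}}

```text
t: 11.85
eef_pos: [0.593, 0.0553, 0.0105]
ee_rot: [-3.137, -0.003, -1.338]
force: [3.1, -14.1, 19.1]
width: 0.0008
gripper_force: 10.7
```

>>> {"fn": "move_arm", "kwargs": {"rows": "0 0 0 -0.003 0 0 0;0 0 0 -0.003 0 0 0;0 0 0 -0.003 0 0 0;0 0 0 -0.003 0 0 0;0 0 0 -0.003 0 0 0;0 0 0 -0.003 0 0 0;0 0 0 -0.003 0 0 0;0 0 0 0 0 0 0"}}

```text
t: 12.85
eef_pos: [0.588, 0.0758, 0.0104]
ee_rot: [-3.137, -0.003, -1.338]
force: [3.0, -12.6, 19.7]
width: 0.0008
gripper_force: 10.7
```

>>> {"fn": "move_arm", "kwargs": {"rows": "0 0 0 -0.002 0 0 0;0 0 0 -0.002 0 0 0;0 0 0 -0.002 0 0 0;0 0 0 -0.002 0 0 0;0 0 0 0 0 0 0"}}

```text
t: 13.48
eef_pos: [0.5861, 0.0834, 0.0104]
ee_rot: [-3.137, -0.003, -1.338]
force: [2.9, -14.8, 20.5]
width: 0.0002
gripper_force: 14.0
```

>>> {"fn": "move_arm", "kwargs": {"rows": "0 0 0 -0.001 0 0 0;0 0 0 -0.001 0 0 0;0 0 0 0 0 0 0"}}

```text
t: 13.85
eef_pos: [0.5856, 0.0853, 0.0104]
ee_rot: [-3.137, -0.003, -1.338]
force: [2.8, -14.4, 20.2]
width: 0.0006
gripper_force: 14.0
```

>>> {"fn": "move_arm", "kwargs": {"rows": "0 0 0 -0.001 0 0 0;0 0 0 -0.001 0 0 0;0 0 0 0 0 0 0"}}

```text
t: 14.22
eef_pos: [0.5851, 0.0873, 0.0103]
ee_rot: [-3.138, -0.003, -1.338]
force: [3.2, -13.8, 19.6]
width: 0.0007
gripper_force: 14.0
```

Still moving freely with steady force, so it hasn't reached the stop yet. I'll keep going in small steps.

>>> {"fn": "move_arm", "kwargs": {"rows": "0 0 0 -0.001 0 0 0;0 0 0 -0.001 0 0 0;0 0 0 0 0 0 0"}}

```text
t: 14.6
eef_pos: [0.5846, 0.0892, 0.0103]
ee_rot: [-3.137, -0.003, -1.338]
force: [2.4, -15.3, 19.3]
width: 0.0003
gripper_force: 14.0
```

```bash
python3 look.py | grep -vE '^-'
```

```text
14.6 [0.58463246 0.08921837 0.01034912] [  2.40891385 -15.31978389  19.3081121 ]
0 54 [49.6 51.5 53.9]
10 185 [29.1 45.1 53.6]
20 78 [28.3 29.9 38.3]
30 81 [28.4 30.1 37.1]
40 79 [28.4 29.8 35.7]
50 80 [27.5 29.7 34.8]
60 79 [27.9 30.  35.2]
70 63 [27.9 30.  36.4]
80 46 [40.  41.1 42.9]
90 79 [39.4 41.1 42.9]
100 191 [16.7 26.3 40.6]
110 73 [15.8 17.3 18.8]
```

>>> {"fn": "move_arm", "kwargs": {"rows": "0 0 0 -0.001 0 0 0;0 0 0 -0.001 0 0 0;0 0 0 0 0 0 0"}}

```text
t: 15.02
eef_pos: [0.5842, 0.0912, 0.0103]
ee_rot: [-3.138, -0.003, -1.338]
force: [2.8, -14.7, 19.1]
width: 0.0003
gripper_force: 14.0
```

>>> {"fn": "move_arm", "kwargs": {"rows": "0 0 0 -0.001 0 0 0;0 0 0 -0.001 0 0 0;0 0 0 0 0 0 0"}}

```text
t: 15.4
eef_pos: [0.5837, 0.0931, 0.0103]
ee_rot: [-3.138, -0.003, -1.338]
force: [4.3, -13.9, 19.5]
width: 0.0007
gripper_force: 14.0
```

>>> {"fn": "move_arm", "kwargs": {"rows": "0 0 0 -0.001 0 0 0;0 0 0 -0.001 0 0 0;0 0 0 0 0 0 0"}}

```text
t: 15.78
eef_pos: [0.5836, 0.0935, 0.0104]
ee_rot: [-3.138, -0.005, -1.338]
force: [7.0, -22.4, 17.9]
width: 0.0006
gripper_force: 16.0
```

>>> {"fn": "move_arm", "kwargs": {"rows": "0 0 0 -0.001 0 0 0;0 0 0 -0.001 0 0 0;0 0 0 0 0 0 0"}}

```text
t: 16.15
eef_pos: [0.5835, 0.0936, 0.0104]
ee_rot: [-3.139, -0.006, -1.339]
force: [11.8, -32.0, 18.7]
width: 0.0
gripper_force: 20.6
```

Contact with the stop: motion has stopped and the force is climbing. I'll relax the push a little and look before letting go.

>>> {"fn": "move_arm", "kwargs": {"rows": "0 0 0 0.001 0 0 0;0 0 0 0.001 0 0 0;0 0 0 0 0 0 0"}}

```text
t: 16.52
eef_pos: [0.5836, 0.0935, 0.0104]
ee_rot: [-3.138, -0.004, -1.339]
force: [6.2, -22.3, 17.9]
width: 0.0004
gripper_force: 18.1
```

```bash
python3 look.py | sed -n 1p; ls pics; mv pics/l16*.png pics/home.png
```

```text
16.525 [0.58359104 0.09354373 0.01037867] [  6.19916381 -22.25280453  17.92457579]
l1080.png
l1460.png
l1652.png
l887.png
s2.png
s3.png
s4.png
side0.npy
side0.png
sidec.png
top0.npy
top0.png
topc.png
w1.npy
w1.png
```

View pics/home.png

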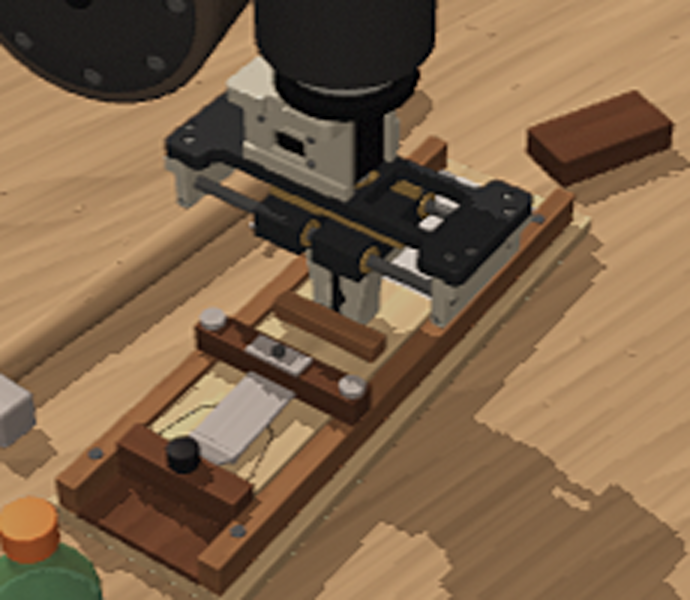

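The picture shows the template under the header and leaf with its nose at the stop block (crop ~(150,430) to (245,480)). Now I'll ease the push off and lift gently.

>>> {"fn": "move_arm", "kwargs": {"rows": "0 0 0 0.001 0 0 0;0 0 0 0 0 -0.002 0;0 0 0 0 0 -0.002 0;0 0 0 0 0 -0.002 0;0 0 0 0 0 0 0"}}

```text
t: 17.2
eef_pos: [0.5831, 0.0937, 0.0147]
ee_rot: [-3.139, -0.003, -1.339]
force: [8.7, -16.0, 4.7]
width: 0.0006
gripper_force: 10.3
```

>>> {"fn": "move_arm", "kwargs": {"rows": "0 0 0 0 0 -0.003 0;0 0 0 0 0 -0.003 0;0 0 0 0 0 0 0"}}

```text
t: 17.58
eef_pos: [0.5809, 0.0935, 0.019]
ee_rot: [3.14, -0.002, -1.34]
force: [6.2, -13.4, -2.8]
width: 0.0006
gripper_force: 6.7
```

>>> {"fn": "move_arm", "kwargs": {"rows": "0 0 0 0.002 0 0 0;0 0 0 0.002 0 0 0;0 0 0 0.002 0 0 0;0 0 0 0 0 0 0"}}

```text
t: 18.08
eef_pos: [0.582, 0.0903, 0.0194]
ee_rot: [-3.142, 0.0, -1.34]
force: [0.3, -0.8, 0.4]
width: 0.0007
gripper_force: 0.0
```

Free of contact. I'll lift clear and check.

>>> {"fn": "move_arm", "kwargs": {"rows": "0 0 0 0.002 0 -0.005 0;0 0 0 0 0 -0.01 0;0 0 0 0 0 -0.03 0;0 0 0 0 0 -0.04 0;0 0 0 0 0 -0.05 0;0 0 0 0 0 0 0;0 0 0 0 0 0 0"}}

```text
t: 18.95
eef_pos: [0.5823, 0.0884, 0.1551]
ee_rot: [-3.141, 0.001, -1.34]
force: [0.2, -1.0, -1.2]
width: 0.0005
gripper_force: 0.0
```

```bash
python3 look.py; mv pics/l19*.png pics/end.png || mv pics/l18*.png pics/end.png
```

```text
18.95 [0.5823419  0.08836006 0.15508331] [ 0.18485498 -0.99121871 -1.16628407]
-150 48 [20.5 22.2 23.4]
-140 44 [20.4 21.6 23. ]
-130 45 [19.7 21.7 23.1]
-120 44 [20.1 22.3 23.5]
-110 12 [20.3 22.4 23.3]
-100 23 [36.1 36.8 38.6]
-90 54 [35.6 37.4 38.9]
-80 59 [35.1 36.8 38.9]
-70 59 [35.  36.5 38. ]
-60 40 [34.3 36.  37.3]
-50 34 [35.1 46.6 48.5]
-40 126 [34.8 45.1 48.1]
-30 76 [32.9 34.5 43.3]
-20 36 [33.2 34.3 35.8]
-10 0 
0 61 [49.9 51.2 53.7]
10 163 [33.2 46.8 52.9]
20 84 [30.7 32.6 38.2]
30 78 [29.9 31.9 37.3]
40 75 [29.5 31.2 36. ]
50 81 [28.9 31.5 35.7]
60 78 [28.8 30.7 34.5]
70 65 [28.4 30.5 36. ]
80 42 [39.7 41.2 42.4]
90 82 [39.6 41.3 42.7]
100 188 [16.6 26.6 40.2]
110 74 [15.9 17.3 19.1]mv: cannot stat 'pics/l19*.png': No such file or directory
```

View pics/end.png

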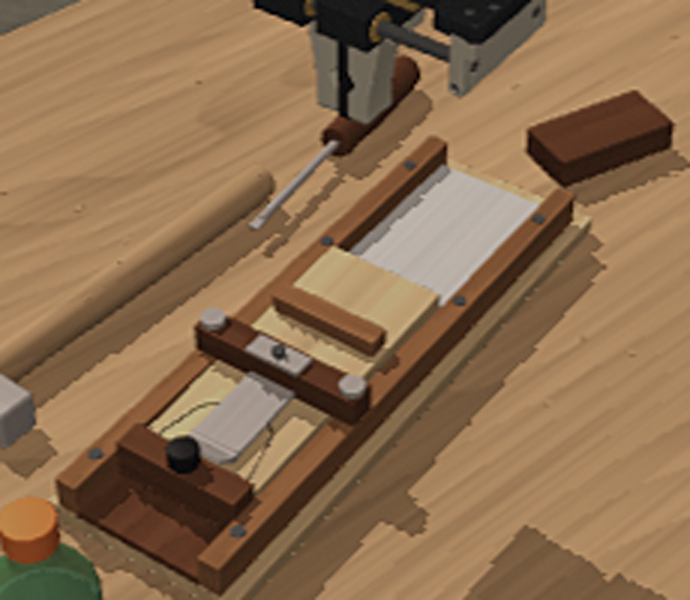

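The fingers are clear and the template still looks home, its tail raised slightly by the sprung plate. A numeric check will show whether it shifted on release.

```bash
python3 - <<'E'
import cv2,numpy as np
a,b=[cv2.cvtColor(cv2.imread(f"pics/{n}.png"),cv2.COLOR_BGR2GRAY).astype(np.float32) for n in("home","end")]
for s in[(slice(395,480),slice(215,320)),(slice(370,430),slice(150,230)),(slice(310,365),slice(300,390)),(slice(440,560),slice(60,240))]:
    print(cv2.phaseCorrelate(a[s],b[s],cv2.createHanningWindow((s[1].stop-s[1].start,s[0].stop-s[0].start),cv2.CV_32F)))
E
python3 - <<'E'
from h import *
O=np.array([.5674,.1486,0]);a=np.radians(103.2);e=np.array([np.cos(a),np.sin(a),0]);n=np.array([-e[1],e[0],0])
p,_=arm.grab_frame("top");m=arm.camera_model("top")
for y in(-.028,-.022,.022,.028):
    r=[]
    for x in np.arange(.072,.096,.002):
        w=O+x*e+y*n;w[2]=.031;c=m["camera_from_world"]@np.r_[w,1];q=m["mtx"]@c[:3]/c[2]
        r.append(int(cv2.getRectSubPix(cv2.cvtColor(p,cv2.COLOR_BGR2GRAY),(1,1),(float(q[0]),float(q[1])))[0,0]))
    print(y,r)
E
```

```text
((0.06714356169293723, -0.07048610861860283), 0.4547612170623654)
((3.128661403024516, -3.0918863772702423), 0.3752001086870829)
((-0.4179450304328185, -5.7084337808033965), 0.3472481346130371)
((-0.03628380936434894, -0.009682877361541387), 0.9803641598312943)
-0.028 [45, 44, 43, 41, 40, 42, 42, 42, 42, 43, 44, 43, 44]
-0.022 [159, 151, 143, 130, 118, 103, 82, 59, 44, 42, 41, 40, 40]
0.022 [169, 168, 161, 155, 148, 137, 115, 90, 76, 76, 78, 77, 77]
0.028 [165, 162, 161, 168, 173, 167, 143, 110, 85, 77, 78, 77, 78]
```

```bash
python3 -c "
from station import arm
print(arm.job_done())"
```

```text
the job is handed in; nothing more can be done
None
```

I pressed the template down, slid it under the header and leaf spring until it met the stop, then released it and handed the job in at about 19 s; the last images show no clear sign that it slipped back, though they can't rule out a gap of a millimetre or so at the stop.

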